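# Prime the bench seeder and sow the missed cell

## Robot

A 7-joint arm with a two-finger parallel gripper is mounted at the origin on a cart in front of the work surface, level with it; the furniture and walls round the work are solid. World frame = base frame: x ahead of the robot, y to its left, z up, the work surface at z = 0. Lengths are in m, angles in rad, forces in N, time in s.
With the tool pointing down it reaches from about 0.4 to 0.875 m from the base axis. Payload 19.3 kg.
Tool frame: the origin (TCP) lies on the centre line of the jaws, within the pads' length; the fingertips stand 14 mm ahead of it and the grasp point (between the pads) lies 5 mm behind it (bot.tip_extent is the distance from the TCP to the fingertips, in m); z points along the fingers, y is the line along which they close (so a half turn about z gives the same grasp; the last joint's range is limited). The gripper opens to 85 mm and grips with 20 to 120 N. Pads are 22 mm wide; open, the fingers measure 114 mm over their backs; the gripper's body (76 mm by 85 mm) begins 54 mm behind the grasp point. The pads swing forward as they close: fully open they stand 13 mm farther back than shut.
Start: joints at [1.123, 0.521, -0.036, 1.599, 0.021, 1.021, -0.113], TCP at [0.231, -0.581, 0.245] pointing down, gripper open.
Joint ranges: [-2.91, 2.91], [-0.3, 2.13], [-1.5, 1.42], [0.17, 2.43], [-1.26, 4.41], [0.16, 1.93], [-2.52, 2.52]. Speed limits (rad/s): [1.89, 1.89, 2.39, 2.39, 3.01, 3.01, 3.01].

## Interface

Orientations are given as [roll, pitch, yaw] about the fixed x, y, z axes, in that order (R = Rz(yaw) Ry(pitch) Rx(roll)).
In Python, from workcell import monitor, grab_frame, camera_model, bot gives the robot as it stands.
- The arm moves only by the tool move_arm, never from a script. Its argument "moves" is a list of rows, each a list of 4 numbers: the shift along the world's x, y, z in mm, then the turn about the world's z in rad. A call has 1 to 12 rows; each row is the pose to reach, as a shift and turn from the pose commanded when the call began; what a row does not reach only later rows make up. A row lasts 1/8 s, in which the tool goes at most 62.5 mm and 10.7 degrees, less where a joint would pass 70% of its speed; a pose out of reach is approached as far as the arm can. A call with a gripper value outside its range is refused whole. "gripper" is the opening, from 0 (shut) to 1 (fully open), set as the call begins (left out, the last holds). The fingers move at their own pace and stop on an object; "newtons" is the grip in N (left out, the last holds). Time passes only in rows, so rows that repeat a pose let the fingers close. It gives the time, the measured TCP pose, the force, the opening and the grip force at its end, in the units of the state.
- monitor.observe(): the state, without advancing time (a new reading comes with each control period).
- grab_frame(name): name is "scene" or "top" or "wrist"; returns the picture (384x512x3 uint8, blue, green, red); there is no depth.
- camera_model(name): a dict with "vfov" (degrees; the focal length in pixels is half the picture's height over the tangent of half this angle, whatever the lens; pixels are square), "cx", "cy" (the principal point, pixels), "R" (3x3) and "t" (3): a world point X has camera coordinates R X + t; the wrist camera has in their place "T_tool_cam" (4x4, takes a point from camera to tool coordinates, whose origin is the TCP and whose axes are the flange's). Camera axes: x right, y down, z forward; pixel columns grow to the right and rows downward; lengths in m; the calibration is good to about 2 mm. A picture is of the moment at which its call begins: read the wrist's pose just before it. camera_model takes no time and is no camera call.
- bot.job_done(): hands the job in; it is judged then, once.
The state is a dict: "clock": time; "qpos": joint angles; "qd": joint speeds; "joint_efforts": joint torques, N m; "position": TCP position; "tool_rot": TCP orientation; "force": force on the tool from outside, world axes, zero at the start; "moment": the same for the moment, N m; "grip_width": finger opening in m; "finger_force": force on a finger pad.
Only numpy, scipy, OpenCV 4.12 (cv2) and the standard library are available. Lean on these libraries where they do the work, as an engineer would, in place of code of your own. Each camera call takes 0.05 s, during which the arm holds its last target. There are 200 camera calls.

## Task

One cube of the tray has no seedling and must be sown again: move the tray on its slides until the small white catch cup is under the nozzle and press the seeder's knob down until its sprung nose has clearly given way on the bottom of the cup, to clear the old seed; then bring the empty hole of the bare cube under the nozzle and press again in the same way, gently, with the nose in the hole. Let the knob come up each time, and at last draw the tray out to the front stop, ready to be taken off; keep seedlings, cubes and the things round the seeder undisturbed.

Things in the scene. Friction and masses are not known exactly. Their poses are not given: they have to be found in the camera images.
- nozzle_axis (a point): Fixed nozzle head of the hand seeder: dark round bush, 36 mm across, on an arm from a column at the back of its aluminium stand. Point on the nozzle's vertical axis at the bush's lower face, 99 mm above the bench. Axes: x along the stand from front (finger pull) to back (column), y to its left, z up. The stand is fixed to the bench, turned up to 0.2 rad.
- stand: Aluminium stand, plate 270 x 180 mm. Origin on the bench under the nozzle axis, axes as nozzle_axis. The plate spans x -120 to 150 mm. Arm top 134 mm above the bench; a clear seed hopper on the arm, 75 mm behind the axis, reaches 182 mm; the column stands at x 114 to 140 mm.
- knob_top (a point): Top centre of the black press knob (mushroom, 40 mm across) on the nozzle axis, 213.5 mm above the bench at rest. It goes straight down at most 62 mm against a return spring (about 3 N at the top, 6 N at full stroke) and comes up by itself; rod and nose move with it.
- plunger: Knob, rod and slim steel nose (7 mm across for 13 mm, then 10 mm) that drops a seed when pressed on a bottom. Nose sprung: yields from 4 N, 1 N more per mm, for 7 mm, then solid. Seed drops when the nose bears over 6 N for 0.2 s (11 to 13 N on the knob); over 25 N crushes cube or cup. Origin not at the knob: at the stand's foot, on the axis.
- nose_guide (a point): Point on the nozzle axis at bench height. How far the nose hangs down is set by a screw and is not measured: its tip at rest is 83 to 97 mm above the bench, different each time, so the knob goes down 30 to 49 mm before the nose meets a bottom. That is felt as a step of about 4 N over the return spring, then a steeper rise.
- slide_x (a joint): Lower slide of the tray carriage, m: moves the tray along the stand, + to the back (x of nozzle_axis), from -0.044 (front stop, tray drawn out to the front) to 0.056. At the start both slides read 0 and the tray's centre is 16.5 mm in front and 16.5 mm to the right of the nozzle axis. Both slides have dry friction (2.5 N) and stay where they are left.
- slide_y (a joint): Upper slide of the carriage, m: moves the tray across the stand, + to the left (y of nozzle_axis), from -0.022 to 0.054.
- finger_pull (a point): Mouth centre of the grey finger pull: open square box on the carriage in front of the tray, 54 mm outside, 46 mm inside, rim 54 mm above the bench, inner floor at 34 mm. Fingertips in it push the carriage by its four inner walls, in x and y. 137 mm in front of the tray's centre, moves with the tray; axes as nozzle_axis.
- tray_centre (a point): Centre of the black tray of 3 x 3 square cells (33 mm apart, 30 mm wide, walls 3 mm; 102 mm square, rim turned out to 110 mm), at its top, 59 mm above the bench; moves with both slides, axes as nozzle_axis.
- catch_cup: Small round white catch cup, open at the top, 28 mm across, 24 mm high, inside 19 mm wide at the floor, 23 mm at the mouth, inner floor 11 mm above its underside; loose in one of the nine cells. Origin at the centre of its underside, 37 mm above the bench.
- bare_cube: The one mineral-wool cube without a seedling: 28.5 x 28.5 x 24 mm, with an empty round sowing hole 12 mm wide, 8 mm deep, in the middle of its top; loose in one of the nine cells. Origin at the centre of its underside, 37 mm above the bench.
- seedling_1: Mineral-wool cube, 28.5 x 28.5 x 24 mm, with a fragile green seedling in the middle (in all 40 mm high, top 77 mm above the bench); loose in one of the nine cells. Origin at the centre of its underside.
- seedling_2: Mineral-wool cube, 28.5 x 28.5 x 24 mm, with a fragile green seedling in the middle (in all 40 mm high, top 77 mm above the bench); loose in one of the nine cells. Origin at the centre of its underside.
- seedling_3: Mineral-wool cube, 28.5 x 28.5 x 24 mm, with a fragile green seedling in the middle (in all 40 mm high, top 77 mm above the bench); loose in one of the nine cells. Origin at the centre of its underside.
- seedling_4: Mineral-wool cube, 28.5 x 28.5 x 24 mm, with a fragile green seedling in the middle (in all 40 mm high, top 77 mm above the bench); loose in one of the nine cells. Origin at the centre of its underside.
- seedling_5: Mineral-wool cube, 28.5 x 28.5 x 24 mm, with a fragile green seedling in the middle (in all 40 mm high, top 77 mm above the bench); loose in one of the nine cells. Origin at the centre of its underside.
- seedling_6: Mineral-wool cube, 28.5 x 28.5 x 24 mm, with a fragile green seedling in the middle (in all 40 mm high, top 77 mm above the bench); loose in one of the nine cells. Origin at the centre of its underside.
- seedling_7: Mineral-wool cube, 28.5 x 28.5 x 24 mm, with a fragile green seedling in the middle (in all 40 mm high, top 77 mm above the bench); loose in one of the nine cells. Origin at the centre of its underside.
- brown_vial: Bystander: vial, 25 mm across, 64 mm high, black cap, standing behind to the left of the carriage. Origin at the centre of its underside.
- blue_vial: Bystander: vial, 25 mm across, 64 mm high, white cap, next to the other one. Origin at the centre of its underside.
- tag_box: Bystander: carton, 61 x 88 x 46 mm, to the right of the stand. Origin at the centre of its underside.

How it is judged:
On the way, in this order (a step that is already met when the one before it is completed fails the run):
1. the nose is pressed on the bottom of the catch cup (more than 6 N, cup centre within 6 mm of the nozzle axis) (contact force between plunger and catch_cup above 6 N and horizontal distance between nozzle_axis and catch_cup below 0.006 m), for 0.2 s.
2. the knob is up again (height (world z) of knob_top above 0.2085 m), for 0.1 s.
3. the nose is pressed in the hole of the bare cube (more than 6 N, cube centre within 3.2 mm of the nozzle axis) (contact force between plunger and bare_cube above 6 N and horizontal distance between nozzle_axis and bare_cube below 0.0032 m), for 0.2 s.
At the end, for the whole second after the job is handed in: The knob is up (within 5 mm), the tray stands at the front stop (within 4 mm: slide_x below -0.040), and the catch cup and all eight cubes still stand upright (within 0.15 rad) and fully down in their cells (within 4 mm), at rest (height (world z) of knob_top above 0.2085 m and value of joint slide_x below -0.04 m and angle between each of seedling_1, seedling_2, seedling_3, seedling_4, seedling_5, seedling_6, seedling_7, bare_cube, catch_cup's own z axis and vertical below 0.15 rad and z of seedling_1 in the frame of tray_centre between -0.026 and -0.018 m and z of seedling_2 in the frame of tray_centre between -0.026 and -0.018 m and z of seedling_3 in the frame of tray_centre between -0.026 and -0.018 m and z of seedling_4 in the frame of tray_centre between -0.026 and -0.018 m and z of seedling_5 in the frame of tray_centre between -0.026 and -0.018 m and z of seedling_6 in the frame of tray_centre between -0.026 and -0.018 m and z of seedling_7 in the frame of tray_centre between -0.026 and -0.018 m and z of bare_cube in the frame of tray_centre between -0.026 and -0.018 m and z of catch_cup in the frame of tray_centre between -0.026 and -0.018 m and linear speed of each of bare_cube, catch_cup below 0.01 m/s); the robot touches nothing.
It fails at once if a seedling is touched by the nose or the fingers (more than 1 N) (contact force between any of plunger, the fingers and seedling_1 above 1 N or contact force between any of plunger, the fingers and seedling_2 above 1 N or contact force between any of plunger, the fingers and seedling_3 above 1 N or contact force between any of plunger, the fingers and seedling_4 above 1 N or contact force between any of plunger, the fingers and seedling_5 above 1 N or contact force between any of plunger, the fingers and seedling_6 above 1 N or contact force between any of plunger, the fingers and seedling_7 above 1 N).
It fails at once if the bare cube or the catch cup is crushed by the nose (more than 25 N) (contact force between plunger and bare_cube above 25 N or contact force between plunger and catch_cup above 25 N).
It fails at once if a bystander is moved more than 15 mm (distance of any of brown_vial, blue_vial, tag_box from where it was at the start of the episode above 0.015 m).
It also fails if it takes over 69 s, if anything falls off the work surface, if the arm or the gripper's body presses on something with over 40 N, if the wrist force passes 120 N, or if a joint passes its speed limit or range.

## Working session

There is one attempt and no reset: what is moved stays moved. The work goes in short steps, Python scripts to look and compute and a tool call to move; the robot and the scene stay as the last step left them, time stands still between calls to the robot, and variables do not carry over. Pictures are saved under pics/ and viewed, at most 10 in all, crops included, and the job is handed in when it is done.

Besides the shell and the picture viewer there is one more tool, called after "Emit:" as name(argument=value, ...) on one line, values as JSON. move_arm: Moves the arm, as the interface text tells. Its arguments: {"type":"object","properties":{"moves":{"type":"array","items":{"type":"array","items":{"type":"number"}}},"gripper":{"type":"number"},"newtons":{"type":"number"}},"required":["moves"]}

```bash
ls; mkdir -p pics
python3 - <<'E'
from workcell import monitor, grab_frame, camera_model, bot
import cv2,numpy as np
for n in("scene","top"):
    cv2.imwrite(f"pics/{n}0.png",cv2.resize(grab_frame(n),None,fx=1.5,fy=1.5,interpolation=cv2.INTER_CUBIC))
    c=camera_model(n);print(n,c['vfov'],c['cx'],c['cy'],c['R'],c['t'], [k for k in c])
print(camera_model("wrist"))
s=monitor.observe();print(s)
E
```

```text
pics
scene 46.1127587083782 257.21673673386493 193.24256276244478 [[-0.60223126 -0.79798448  0.02320071]
 [-0.45266111  0.31739204 -0.83328279]
 [ 0.65758302 -0.51233101 -0.55235995]] [0.43132262 0.38817786 0.79723606] ['vfov', 'cx', 'cy', 'R', 't']
top 48.98520051263504 249.3198800958228 194.38464211153612 [[ 0.00457085 -0.99997131  0.00604098]
 [-0.99660506 -0.0050519  -0.0821756 ]
 [ 0.08220376 -0.00564486 -0.99659956]] [0.05826424 0.65672344 1.31189962] ['vfov', 'cx', 'cy', 'R', 't']
{'vfov': 64.41631118890295, 'cx': 255.91021537344736, 'cy': 190.1010688346371, 'T_tool_cam': array([[ 7.18479377e-05, -9.46999653e-01, -3.21234575e-01,
         8.34708317e-02],
       [ 9.99999675e-01,  3.26156770e-04, -7.37848453e-04,
         5.46598260e-04],
       [ 8.03515060e-04, -3.21234417e-01,  9.46999368e-01,
        -1.28914615e-01],
       [ 0.00000000e+00,  0.00000000e+00,  0.00000000e+00,
         1.00000000e+00]])}
{'clock': 0.1, 'qpos': array([ 1.12281055,  0.52194529, -0.0363143 ,  1.59994447,  0.0211945 ,
        1.02111783, -0.11276582]), 'qd': array([-0.00092996, -0.00236959, -0.00020634, -0.0003303 , -0.00082869,
        0.00143921,  0.00187895]), 'joint_efforts': array([ 1.51680229e-03, -9.28488708e+01,  1.98298573e+00, -3.70529258e+01,
        1.80238351e-02,  5.41984686e-03,  9.14681596e-05]), 'position': array([ 0.23039535, -0.58067114,  0.24479145]), 'tool_rot': array([-3.14056520e+00,  7.45688038e-05,  3.77794632e-01]), 'force': array([-0.71935692,  0.07298696, -0.14655518]), 'moment': array([ 0.01519627, -0.04395361, -0.03537984]), 'finger_force': 0.0, 'grip_width': 0.0848688347047425}
```

View pics/scene0.png

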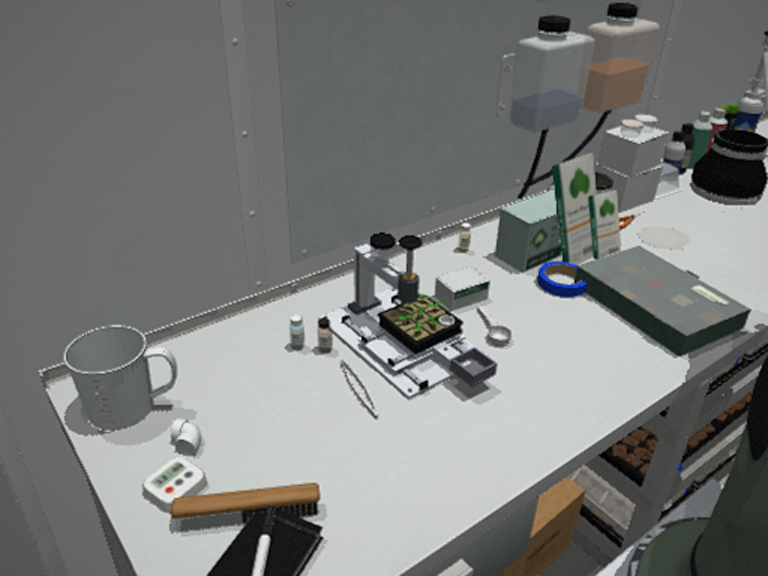

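View pics/top0.png

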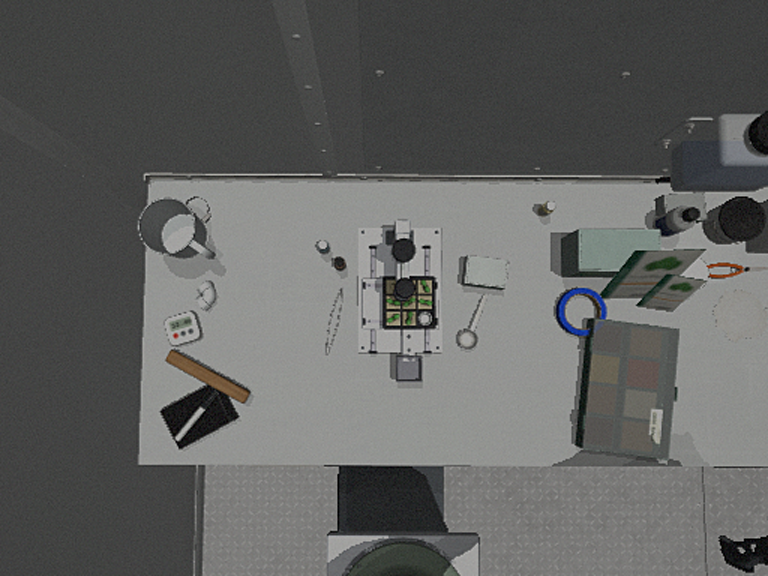

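The stand is at about (400,290) in the 1.5x top view, with the cup in the front-right cell (425,318), the pull at (408,367) and the knob at (404,290). Next I'll zoom in and cast rays.

```bash
cat > h.py <<'E'
from workcell import monitor, grab_frame, camera_model, bot
import cv2,numpy as np
from scipy.spatial.transform import Rotation as Ro
def cam(n,s=None):
    c=camera_model(n); f=192/np.tan(np.radians(c['vfov']/2))
    K=np.array([[f,0,c['cx']],[0,f,c['cy']],[0,0,1]])
    if 'R' in c: return K,np.array(c['R']),np.array(c['t'])
    T=np.eye(4);T[:3,:3]=Ro.from_euler('xyz',s['tool_rot']).as_matrix();T[:3,3]=s['position']
    M=np.linalg.inv(T@c['T_tool_cam']);return K,M[:3,:3],M[:3,3]
def ray(C,uv,z):
    K,R,t=C;d=R.T@np.linalg.solve(K,[uv[0],uv[1],1]);o=-R.T@t
    return o+d*(z-o[2])/d[2]
def proj(C,X):
    K,R,t=C;p=K@(R@np.asarray(X)+t);return p[:2]/p[2]
E
python3 - <<'E'
from h import *
im=grab_frame("top");C=cam("top")
cv2.imwrite("pics/topc.png",cv2.resize(im[140:265,220:310],None,fx=6,fy=6,interpolation=cv2.INTER_CUBIC)[:600])
for n,u,z in [("knob",(404/1.5,290/1.5),.2135),("pull",(408/1.5,367/1.5),.054),("cup",(425/1.5,318/1.5),.061),("pFL",(358/1.5,352/1.5),0),("pFR",(440/1.5,353/1.5),0),("pBL",(360/1.5,229/1.5),0),("pBR",(440/1.5,228/1.5),0)]: print(n,ray(C,u,z).round(4))
E
```

```text
knob [0.6442 0.0078 0.2135]
pull [ 0.499 -0.009  0.054]
cup [ 0.5996 -0.0436  0.061 ]
pFL [0.5285 0.0949 0.    ]
pFR [ 0.5272 -0.0809  0.    ]
pBL [0.7952 0.0923 0.    ]
pBR [ 0.7984 -0.082   0.    ]
```

View pics/topc.png

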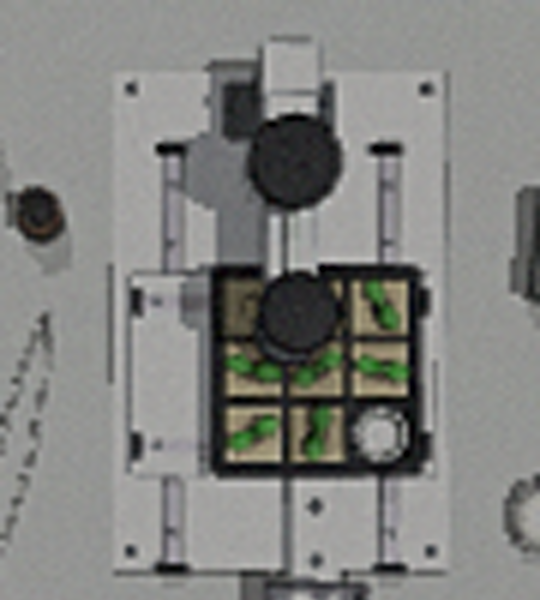

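Emit:
move_arm(moves=[[50,110,50,0.2],[290,640,55,1.19],[290,640,55,1.19],[290,640,55,1.19],[290,640,55,1.19],[290,640,55,1.19],[290,640,55,1.19],[290,640,55,1.19],[290,640,55,1.19],[290,640,55,1.19],[290,640,55,1.19],[290,640,55,1.19]], gripper=0)

```text
clock: 1.65
position: [0.5211, 0.0629, 0.3003]
tool_rot: [3.142, -0.001, 1.572]
force: [-0.4, -0.1, -1.1]
grip_width: 0.0002
finger_force: 0.0
```

Run:
```python
from h import *
s=monitor.observe();im=grab_frame("wrist");np.save("w1.npy",im);C=cam("wrist",s)
print(s['position'],s['tool_rot'],s['qpos'].round(2))
cv2.imwrite("pics/w1.png",cv2.resize(im,None,fx=1.56,fy=1.56,interpolation=cv2.INTER_CUBIC))
```

```text
[0.52113598 0.06288099 0.30026287] [ 3.14152437e+00 -1.41982893e-03  1.57173450e+00] [ 0.23  0.35 -0.6   1.77  0.22  1.09 -0.44]
```

View pics/w1.png

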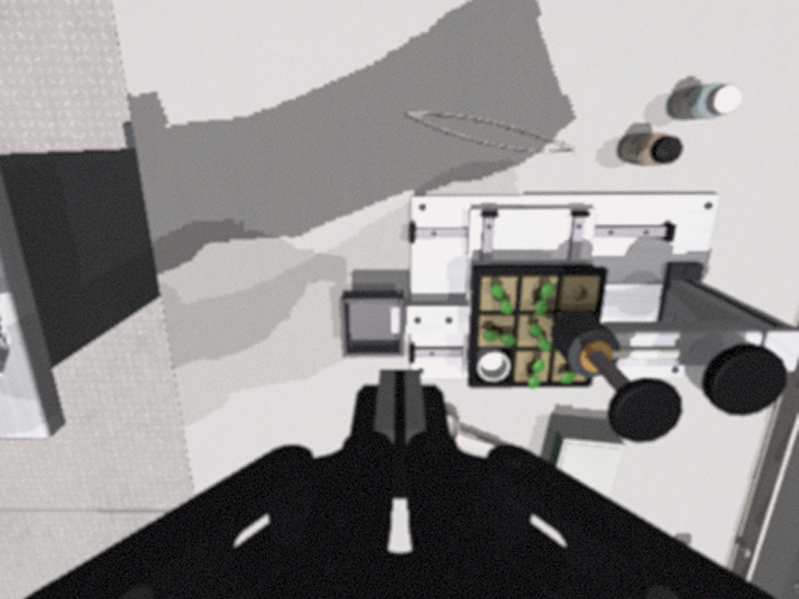

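Back-left cell at (580,290) holds the bare cube with its hole. The cup is front-right at (493,366), and the pull mouth is at about (374,323). I'll measure these points by rays next.

```bash
cat > meas.py <<'E'
from h import *
def pull(im,C,guess):
    # grey pull: outline at rim via mask near guess px; returns minAreaRect
    return None
E
python3 - <<'E'
from h import *
im=np.load("w1.npy");s=monitor.observe();C=cam("wrist",s);k=1.56
P=lambda u,z:ray(C,(u[0]/k,u[1]/k),z).round(4)
for n,u,z in [("knob",(645,409),.2135),("bush",(592,352),.11),("pullFL",(342,291),.054),("pullBL",(404,291),.054),("pullFR",(343,355),.054),("pullBR",(404,356),.054),("cup",(493,366),.061),("hole",(581,291),.061),
 ("trFL",(472,264),.059),("trBL",(607,266),.059),("trFR",(469,386),.059),("plFL",(411,196),.008),("plBL",(718,193),.008)]: print(n,P(u,z))
g=cv2.cvtColor(im,cv2.COLOR_BGR2GRAY)
crop=cv2.resize(g[165:265,210:400],None,fx=4,fy=4,interpolation=cv2.INTER_CUBIC);cv2.imwrite("pics/w1c.png",crop)
E
```

```text
knob [0.6502 0.0119 0.2135]
bush [ 0.6646 -0.0043  0.11  ]
pullFL [0.4749 0.0246 0.054 ]
pullBL [0.5263 0.0247 0.054 ]
pullFR [ 0.4736 -0.0339  0.054 ]
pullBR [ 0.5266 -0.0347  0.054 ]
cup [ 0.6031 -0.0407  0.061 ]
hole [0.6704 0.0271 0.061 ]
trFL [0.5808 0.0491 0.059 ]
trBL [0.6895 0.0476 0.059 ]
trFR [ 0.5837 -0.0612  0.059 ]
plFL [0.5326 0.0969 0.008 ]
plBL [0.8    0.0999 0.008 ]
```

View pics/w1c.png

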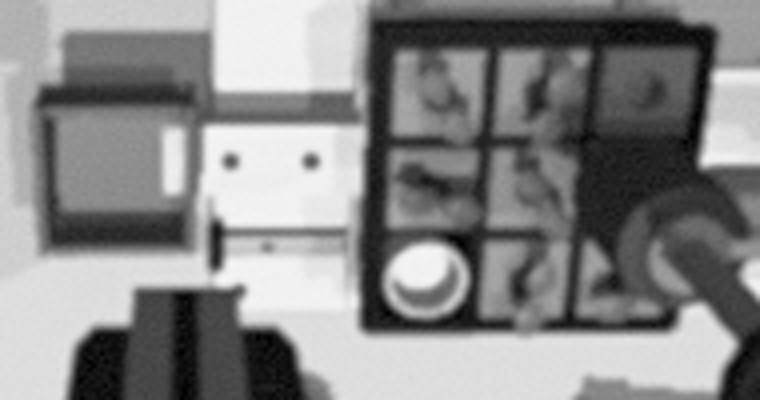

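Emit:
move_arm(moves=[[-21,-68,-60,0],[-21,-68,-120,0],[-21,-68,-175,0],[-21,-68,-205,0],[-21,-68,-230,0],[-21,-68,-246,0],[-21,-68,-246,0],[-21,-68,-246,0]], gripper=0)

```text
clock: 2.7
position: [0.5, -0.009, 0.0552]
tool_rot: [3.14, 0.0, 1.568]
force: [1.0, 0.3, 0.0]
grip_width: -0.0001
finger_force: 0.0
```

Emit:
move_arm(moves=[[0,0,0,0],[0,0,0,0],[0,0,0,0],[0,0,0,0],[0,0,0,0],[0,0,0,0],[0,0,0,0],[0,0,0,0]], gripper=0.5, newtons=20)

```text
clock: 3.7
position: [0.4999, -0.009, 0.0548]
tool_rot: [3.141, 0.0, 1.568]
force: [-1.5, -0.4, 8.6]
grip_width: 0.02
finger_force: 19.8
```

Emit:
move_arm(moves=[[6,6,0,0],[14,14,0,0],[22,22,0,0],[30,30,0,0],[38,38,0,0],[45,45,0,0],[49.5,49.5,0,0],[49.5,49.5,0,0],[49.5,49.5,0,0],[49.5,49.5,0,0]])

```text
clock: 4.95
position: [0.5498, 0.041, 0.0548]
tool_rot: [3.14, -0.001, 1.568]
force: [2.2, 1.7, 5.4]
grip_width: 0.0201
finger_force: 19.8
```

Run:
```python
from h import *
s=monitor.observe();im=grab_frame("wrist");np.save("w2.npy",im);print(s['position'],s['tool_rot'],s['force'])
t=grab_frame("top");np.save("t2.npy",t)
a=cv2.resize(t[140:265,220:310],(432,600),interpolation=cv2.INTER_CUBIC)
b=cv2.resize(im,(360,270));b=np.vstack([b,cv2.resize(grab_frame("scene")[130:280,200:360],(360,330),interpolation=cv2.INTER_CUBIC)])
cv2.imwrite("pics/2.png",np.hstack([a,b]))
```

```text
[0.54976059 0.04101168 0.05482241] [ 3.13991996e+00 -6.95460685e-04  1.56791995e+00] [2.21153898 1.74985213 5.41481165]
```

View pics/2.png

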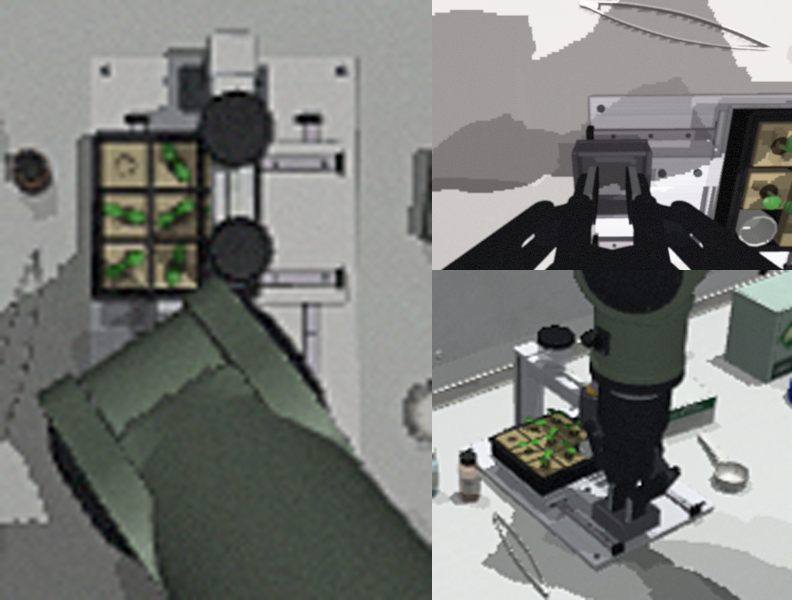

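The tray moved about 50/50 mm. The bare hole is now at (126,165) in the top crop, so the cup is under the nozzle. I'll release, go up and back, and check.

Emit:
move_arm(moves=[[0,0,0,0],[0,0,0,0],[0,0,0,0],[0,0,20,0],[-10,0,50,0],[-40,0,110,0],[-60,0,170,0],[-70,0,230,0],[-70,0,245,0],[-70,0,245,0]], gripper=0)

```text
clock: 6.35
position: [0.4793, 0.0404, 0.3004]
tool_rot: [3.139, 0.0, 1.567]
force: [-0.1, 1.0, 0.6]
grip_width: -0.0005
finger_force: 0.0
```

Run:
```python
from h import *
s=monitor.observe();im=grab_frame("wrist");np.save("w3.npy",im);print(s['position'],s['tool_rot'],s['force'])
C=cam("wrist",s);T=cam("top")
a=(.653,.0105)
# expected projections if on target
for n,X in [("knob",(a[0],a[1],.2135)),("pull",(a[0]-.104,a[1]+.033,.054)),("hole",(a[0]+.066,a[1]+.066,.061)),("cup",(a[0],a[1],.061))]: print(n,proj(C,X).round(1),proj(T,X).round(1))
t=grab_frame("top");np.save("t3.npy",t)
u0,v0=220,110
cv2.imwrite("pics/3.png",np.hstack([cv2.resize(im[100:300,180:420],(480,400),interpolation=cv2.INTER_CUBIC),cv2.resize(t[150:250,230:310],(320,400),interpolation=cv2.INTER_CUBIC)]))
```

```text
[0.47928999 0.04035769 0.3003881 ] [3.13927695e+00 4.87080646e-04 1.56712813e+00] [-0.09111736  0.96846029  0.55469659]
knob [474.7 236.3] [268.3 190.1]
pull [310.5 153.6] [255.  228.3]
hole [455.4 127. ] [244.6 173.4]
cup [392.4 180.2] [265.8 194.7]
```

View pics/3.png

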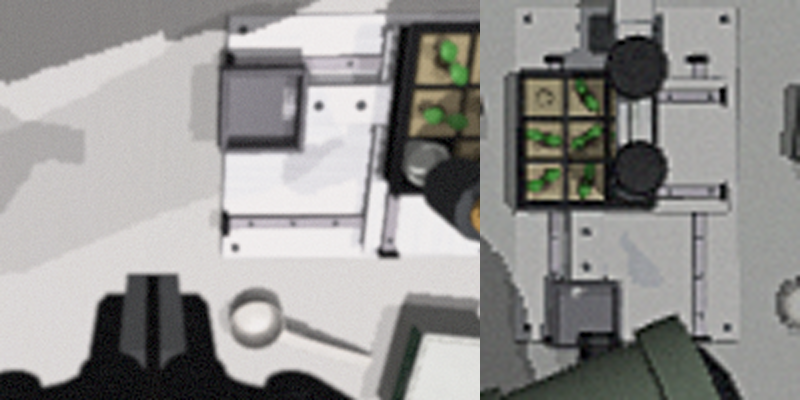

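On target to within about 2 mm: the pull is where it was predicted, and the hole-to-knob offset agrees in the top view. Now over the knob.

Emit:
move_arm(moves=[[60,-10,0,0],[115,-20,-5,0],[160,-28,-20,0],[172,-30,-40,0],[172,-30,-58,0],[172,-30,-58,0],[172,-30,-58,0]])

```text
clock: 7.32
position: [0.6507, 0.0108, 0.2422]
tool_rot: [3.141, 0.0, 1.568]
force: [0.6, -0.1, 0.9]
grip_width: -0.0001
finger_force: 0.0
```

Emit:
move_arm(moves=[[0,0,-10,0],[0,0,-18,0],[0,0,-25,0],[0,0,-32,0],[0,0,-37,0],[0,0,-37,0],[0,0,-37,0]])

```text
clock: 8.2
position: [0.651, 0.0106, 0.2045]
tool_rot: [3.142, 0.0, 1.568]
force: [-0.9, 0.3, 4.2]
grip_width: -0.0001
finger_force: 1.9
```

Emit:
move_arm(moves=[[0,0,-3,0],[0,0,-6,0],[0,0,-6,0]])

```text
clock: 8.57
position: [0.651, 0.0105, 0.1981]
tool_rot: [-3.141, -0.0, 1.568]
force: [0.1, -0.3, 2.9]
grip_width: 0.0002
finger_force: 2.0
```

Emit:
move_arm(moves=[[0,0,-2,0],[0,0,-2,0]])

```text
clock: 8.82
position: [0.651, 0.0106, 0.1962]
tool_rot: [-3.142, 0.0, 1.568]
force: [-0.3, -0.2, 4.0]
grip_width: 0.0001
finger_force: 2.1
```

Emit:
move_arm(moves=[[0,0,-2,0],[0,0,-2,0]])

```text
clock: 9.07
position: [0.651, 0.0106, 0.1942]
tool_rot: [-3.142, -0.0, 1.568]
force: [-0.4, -1.1, 3.8]
grip_width: 0.0001
finger_force: 2.1
```

Emit:
move_arm(moves=[[0,0,-2,0],[0,0,-2,0]])

```text
clock: 9.32
position: [0.651, 0.0106, 0.1922]
tool_rot: [-3.142, -0.0, 1.568]
force: [-1.2, -0.6, 3.2]
grip_width: 0.0001
finger_force: 2.2
```

Emit:
move_arm(moves=[[0,0,-2,0],[0,0,-2,0]])

```text
clock: 9.57
position: [0.651, 0.0105, 0.1902]
tool_rot: [-3.142, 0.0, 1.568]
force: [-0.5, -1.0, 4.5]
grip_width: 0.0003
finger_force: 2.2
```

Emit:
move_arm(moves=[[0,0,-2,0],[0,0,-2,0]])

```text
clock: 9.82
position: [0.651, 0.0105, 0.1882]
tool_rot: [-3.142, 0.0, 1.568]
force: [-1.4, -0.1, 4.5]
grip_width: 0.0003
finger_force: 2.3
```

Emit:
move_arm(moves=[[0,0,-2,0],[0,0,-2,0]])

```text
clock: 10.07
position: [0.651, 0.0106, 0.1862]
tool_rot: [-3.141, 0.0, 1.568]
force: [0.1, -0.8, 4.1]
grip_width: 0.0003
finger_force: 2.3
```

Emit:
move_arm(moves=[[0,0,-2,0],[0,0,-2,0]])

```text
clock: 10.32
position: [0.651, 0.0106, 0.1842]
tool_rot: [-3.142, -0.0, 1.568]
force: [0.3, -0.4, 4.9]
grip_width: 0.0002
finger_force: 2.3
```

Emit:
move_arm(moves=[[0,0,-2,0],[0,0,-2,0]])

```text
clock: 10.58
position: [0.651, 0.0106, 0.1822]
tool_rot: [-3.142, 0.0, 1.568]
force: [-0.5, -0.8, 4.2]
grip_width: 0.0002
finger_force: 2.4
```

Emit:
move_arm(moves=[[0,0,-2,0],[0,0,-2,0]])

```text
clock: 10.82
position: [0.6511, 0.0106, 0.1806]
tool_rot: [3.141, 0.0, 1.568]
force: [-2.3, -1.0, 10.4]
grip_width: -0.0003
finger_force: 4.9
```

Emit:
move_arm(moves=[[0,0,-2,0],[0,0,-3.5,0],[0,0,-3.5,0],[0,0,-3.5,0],[0,0,-3.5,0],[0,0,-3.5,0]])

```text
clock: 11.58
position: [0.6511, 0.0106, 0.1775]
tool_rot: [3.141, 0.0, 1.568]
force: [-3.9, -1.8, 13.5]
grip_width: 0.0
finger_force: 6.5
```

Nose bore about 8 N for 0.5 s. Now up, and back to the pull.

Emit:
move_arm(moves=[[0,0,8,0],[0,0,30,0],[0,0,60,0],[0,0,80,0],[-25,8,82,0],[-75,20,82,0],[-101,30,70,0],[-101,30,20,0],[-101,30,-35,0],[-101,30,-80,0],[-101,30,-95,0],[-101,30,-95,0]])

```text
clock: 13.08
position: [0.55, 0.0408, 0.0818]
tool_rot: [-3.141, -0.0, 1.568]
force: [-0.2, -0.3, 0.6]
grip_width: 0.0
finger_force: 0.0
```

Emit:
move_arm(moves=[[0,0,-12,0],[0,0,-22,0],[0,0,-27.5,0],[0,0,-27.5,0],[0,0,-27.5,0]])

```text
clock: 13.7
position: [0.5502, 0.0407, 0.0545]
tool_rot: [3.141, -0.0, 1.568]
force: [-0.2, 0.7, 0.2]
grip_width: -0.0002
finger_force: 0.0
```

Emit:
move_arm(moves=[[0,0,0,0],[0,0,0,0],[0,0,0,0],[0,0,0,0],[0,0,0,0],[0,0,0,0]], gripper=0.5, newtons=20)

```text
clock: 14.45
position: [0.5501, 0.0406, 0.0544]
tool_rot: [3.141, -0.0, 1.568]
force: [0.7, -1.6, 3.5]
grip_width: 0.0197
finger_force: 19.5
```

Emit:
move_arm(moves=[[-6,-6,0,0],[-14,-14,0,0],[-24,-24,0,0],[-34,-34,0,0],[-44,-44,0,0],[-54,-54,0,0],[-62,-62,0,0],[-66.5,-66,0,0],[-66.5,-66,0,0],[-66.5,-66,0,0],[-66.5,-66,0,0]])

```text
clock: 15.82
position: [0.4829, -0.026, 0.0542]
tool_rot: [-3.14, 0.001, 1.567]
force: [-1.3, -2.8, 8.0]
grip_width: 0.0199
finger_force: 19.9
```

Emit:
move_arm(moves=[[0,0,0,0],[0,0,0,0],[0,0,0,0],[0,0,25,0],[0,0,70,0],[0,0,130,0],[0,0,190,0],[0,0,245,0],[0,0,245,0],[0,0,245,0]], gripper=0)

```text
clock: 17.08
position: [0.4831, -0.0256, 0.2988]
tool_rot: [-3.141, 0.0, 1.568]
force: [-0.5, -0.7, -0.4]
grip_width: -0.0001
finger_force: 0.0
```

Run:
```python
from h import *
s=monitor.observe();im=grab_frame("wrist");np.save("w4.npy",im);print(s['position'],s['tool_rot'])
C=cam("wrist",s);a=(.652,.0105)
for n,X in [("knob",(a[0],a[1],.2135)),("bush",(a[0],a[1],.099)),("pull",(a[0]-.170,a[1]-.033,.054)),("hole",(a[0],a[1],.061)),("cup",(a[0]-.066,a[1]-.066,.061)),("trayFL",(a[0]-.088,a[1]+.022,.059)),("trayBL",(a[0]+.022,a[1]+.022,.059))]: print(n,proj(C,X).round(1))
cv2.imwrite("pics/4.png",cv2.resize(im[100:300,240:500],None,fx=3,fy=3,interpolation=cv2.INTER_CUBIC))
```

```text
[ 0.48313962 -0.02559393  0.29881089] [-3.14089260e+00  3.26305013e-04  1.56765023e+00]
knob [491.3 154.8]
bush [413.  132.2]
pull [254.4 154.2]
hole [397.4 127.6]
cup [337.2 181. ]
trayFL [324.2 108.6]
trayBL [418.2 108.3]
```

View pics/4.png

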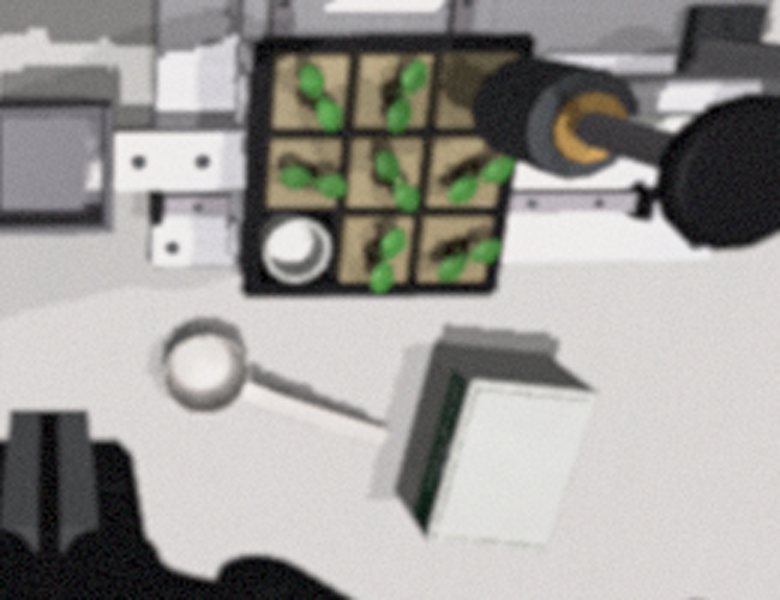

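Run:
```python
from h import *
s=monitor.observe();C=cam("wrist",s);P=lambda u,v,z:ray(C,(u/3+240,v/3+100),z)
for n,u,v,z in [("FL",258,38,.059),("BL",530,38,.059),("FR",245,293,.059),("BR",495,293,.059),("cup",297,249,.061),("knob",734,170,.2135),("pullBL",110,102,.054),("pullBR",110,228,.054)]: print(n,P(u,v,z).round(4))
# bare hole search in both top frames: before/after shift of pull/tray by top camera
T=cam("top");t=grab_frame("top");np.save("t4.npy",t)
# cup centre by brightness in top images, tray black-rim
cv2.imwrite("pics/5.png",cv2.resize(t[150:265,215:315],None,fx=5,fy=5,interpolation=cv2.INTER_CUBIC))
for X in [(.652-.066,.0105-.066,.061),(.652,.0105,.2135),(.652-.17,.0105-.033,.054)]: print(proj(T,X))
```

```text
FL [0.5659 0.0281 0.059 ]
BL [0.6722 0.0278 0.059 ]
FR [ 0.5678 -0.0782  0.059 ]
BR [ 0.6749 -0.0785  0.059 ]
cup [ 0.5879 -0.0579  0.061 ]
knob [0.6469 0.0094 0.2135]
pullBL [0.5087 0.0026 0.054 ]
pullBR [ 0.5097 -0.0505  0.054 ]
[287.20055166 216.43032392]
[268.34531784 190.48679541]
[276.36790001 250.25050444]
```

View pics/5.png

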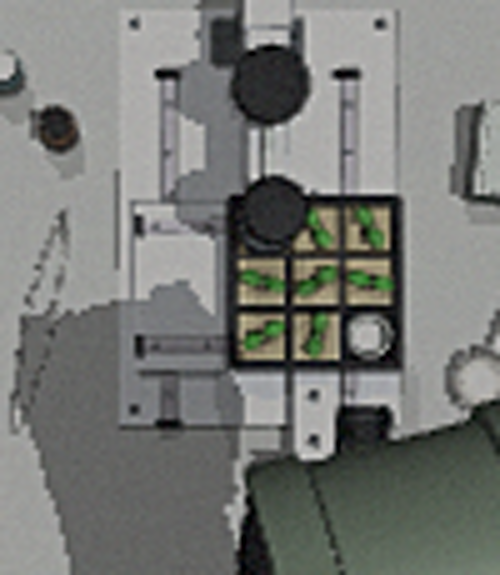

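Run:
```python
from h import *
a=cv2.imread("pics/topc.png"); t=np.load("t4.npy"); b=cv2.resize(t[140:265,220:310],None,fx=6,fy=6,interpolation=cv2.INTER_CUBIC)
T=cam("top")
for (x0,y0,x1,y1) in [(214,400,428,476),(345,345,428,476),(214,345,428,476)]:
    r=cv2.matchTemplate(b[:600],a[y0:y1,x0:x1],cv2.TM_CCOEFF_NORMED);_,m,_,p=cv2.minMaxLoc(r)
    f=lambda x,y:ray(T,((x+.5)/6-.5+220,(y+.5)/6-.5+140),.06)
    print(m,p[0]-x0,p[1]-y0,((f(*p)-f(x0,y0))*1000).round(2))
# static check
x0,y0,x1,y1=360,60,445,160
r=cv2.matchTemplate(b[:600],a[y0:y1,x0:x1],cv2.TM_CCOEFF_NORMED);_,m,_,p=cv2.minMaxLoc(r);print("static",m,p[0]-x0,p[1]-y0)
# cells under wrist view: w1 vs now
s=monitor.observe();C=cam("wrist",s);im=np.load("w4.npy")
S1=dict(position=[0.52113598,0.06288099,0.30026287],tool_rot=[3.14152437,-1.41982893e-03,1.57173450]);C1=cam("wrist",S1);im1=np.load("w1.npy")
# rectify both to plane z=.059, 0.5mm px, then match tray patch
def rect(im,C):
    K,R,t=C;H=K@np.column_stack([R[:,0],R[:,1],R[:,2]*.059+t]) # world (x,y,1)->px
    A=np.array([[0,0.0005,-.13],[0,0,0],[0,0,1.]])
    A=np.array([[0.0005,0,.50],[0,-0.0005,.09],[0,0,1.]])  # col->x,row->-y
    return cv2.warpPerspective(im,H@A,(420,420),flags=cv2.INTER_CUBIC|cv2.WARP_INVERSE_MAP)
r1,r4=rect(im1,C1),rect(im,C)
for (x0,y0,x1,y1) in [(155,75,290,310),(155,180,300,310),(155,75,300,200)]:
    r=cv2.matchTemplate(r4,r1[y0:y1,x0:x1],cv2.TM_CCOEFF_NORMED);_,m,_,p=cv2.minMaxLoc(r);print("w",m,(p[0]-x0)*.5,-(p[1]-y0)*.5)
```

```text
0.8887874484062195 31 29 [-14.86 -16.01   0.  ]
0.9007982015609741 32 29 [-14.92 -16.5    0.  ]
0.8393455743789673 31 30 [-15.43 -16.04   0.  ]
static 0.9966111779212952 0 0
w 0.8619052171707153 -16.0 -16.0
w 0.920749843120575 -16.0 -16.0
w 0.744761049747467 -16.0 -16.5
```

Registration against the start frames gives a shift of about (-16,-16) mm, against (-16.5,-16.5) wanted. That is inside tolerance, so I'll press.

Emit:
move_arm(moves=[[55,12,0,0],[110,24,-5,0],[155,33,-20,0],[168,36,-40,0],[168,36,-58,0],[168,36,-68,0],[168,36,-80,0],[168,36,-92,0],[168,36,-99,0],[168,36,-102,0],[168,36,-102,0]])

```text
clock: 18.55
position: [0.6515, 0.0104, 0.1974]
tool_rot: [-3.142, 0.0, 1.568]
force: [-1.7, -1.6, 4.0]
grip_width: -0.0001
finger_force: 2.0
```

Emit:
move_arm(moves=[[0,0,-3.5,0],[0,0,-3.5,0],[0,0,-3.5,0]])

```text
clock: 18.92
position: [0.6517, 0.0106, 0.194]
tool_rot: [3.141, 0.0, 1.568]
force: [-0.8, -1.6, 4.2]
grip_width: 0.0002
finger_force: 2.1
```

Emit:
move_arm(moves=[[0,0,-3,0],[0,0,-3,0],[0,0,-3,0]])

```text
clock: 19.3
position: [0.6517, 0.0105, 0.1909]
tool_rot: [3.141, 0.0, 1.568]
force: [0.9, -1.4, 4.4]
grip_width: 0.0001
finger_force: 2.2
```

No step at 8 mm above the hole bottom, so the nose is in the hole.

Emit:
move_arm(moves=[[0,0,-3,0],[0,0,-3,0],[0,0,-3,0]])

```text
clock: 19.68
position: [0.6516, 0.0105, 0.1879]
tool_rot: [3.141, -0.0, 1.568]
force: [2.1, -1.4, 5.1]
grip_width: 0.0
finger_force: 2.3
```

Emit:
move_arm(moves=[[0,0,-2,0],[0,0,-2,0],[0,0,-2,0]])

```text
clock: 20.05
position: [0.6517, 0.0106, 0.1862]
tool_rot: [3.141, 0.0, 1.568]
force: [0.6, -2.4, 9.0]
grip_width: 0.0001
finger_force: 4.5
```

Contact at 0.1862, exactly as predicted from the cup press (5 mm higher).

Emit:
move_arm(moves=[[0,0,-2,0],[0,0,-4,0],[0,0,-4,0],[0,0,-4,0],[0,0,-4,0],[0,0,-4,0]])

```text
clock: 20.8
position: [0.6517, 0.0106, 0.1825]
tool_rot: [3.141, 0.0, 1.568]
force: [-1.1, -1.4, 12.8]
grip_width: -0.0002
finger_force: 6.3
```

Emit:
move_arm(moves=[[0,0,0,0],[0,0,8,0],[0,0,30,0],[0,0,60,0],[0,0,76,0],[-30,-6,78,0],[-85,-18,78,0],[-140,-30,60,0],[-168,-36,20,0],[-168,-36,-40,0],[-168,-36,-95,0],[-168,-36,-95,0]])

```text
clock: 22.3
position: [0.4812, -0.025, 0.0842]
tool_rot: [-3.135, -0.001, 1.569]
force: [0.8, 0.1, 0.7]
grip_width: 0.0001
finger_force: 0.0
```

Emit:
move_arm(moves=[[0,0,-10,0],[0,0,-22,0],[0,0,-33,0],[0,0,-33,0],[0,0,-33,0]])

```text
clock: 22.92
position: [0.4837, -0.0254, 0.054]
tool_rot: [3.141, -0.0, 1.568]
force: [-1.2, -0.1, 0.3]
grip_width: -0.0001
finger_force: 0.0
```

Emit:
move_arm(moves=[[0,0,0,0],[0,0,0,0],[0,0,0,0],[0,0,0,0],[0,0,0,0],[0,0,0,0]], gripper=0.5, newtons=20)

```text
clock: 23.68
position: [0.4836, -0.0254, 0.0539]
tool_rot: [3.141, 0.0, 1.568]
force: [-1.5, -0.8, 3.6]
grip_width: 0.0199
finger_force: 19.5
```

Emit:
move_arm(moves=[[-4,0,0,0],[-9,0,0,0],[-15,0,0,0],[-20,0,0,0],[-24,0,0,0],[-26,0,0,0],[-27,0,0,0],[-27,0,0,0],[-27,0,0,0]])

```text
clock: 24.8
position: [0.4564, -0.0255, 0.0538]
tool_rot: [-3.141, 0.0, 1.568]
force: [1.0, -2.2, 7.4]
grip_width: 0.0199
finger_force: 19.7
```

Emit:
move_arm(moves=[[-1,0,0,0],[-1,0,0,0]])

```text
clock: 25.05
position: [0.4555, -0.0255, 0.0538]
tool_rot: [-3.142, 0.0, 1.568]
force: [2.0, -3.4, 5.8]
grip_width: 0.0197
finger_force: 19.7
```

Emit:
move_arm(moves=[[-1,0,0,0],[-1,0,0,0]])

```text
clock: 25.3
position: [0.4545, -0.0255, 0.0538]
tool_rot: [-3.141, 0.0, 1.568]
force: [2.6, -2.2, 5.9]
grip_width: 0.0198
finger_force: 19.7
```

Emit:
move_arm(moves=[[-1,0,0,0],[-1,0,0,0]])

```text
clock: 25.55
position: [0.4538, -0.0255, 0.0539]
tool_rot: [3.141, -0.0, 1.568]
force: [4.7, -2.6, 4.3]
grip_width: 0.0199
finger_force: 19.7
```

Emit:
move_arm(moves=[[-1,0,0,0],[-1,0,0,0]])

```text
clock: 25.8
position: [0.4538, -0.0253, 0.054]
tool_rot: [3.139, -0.001, 1.568]
force: [10.1, -2.1, -0.4]
grip_width: 0.0203
finger_force: 19.7
```

Emit:
move_arm(moves=[[0,0,0,0],[0,0,0,0],[0,0,0,0],[0,0,25,0],[0,0,70,0],[0,0,130,0],[0,0,190,0],[0,0,245,0],[0,0,245,0],[0,0,245,0]], gripper=0)

```text
clock: 27.05
position: [0.452, -0.0256, 0.2982]
tool_rot: [-3.141, 0.0, 1.568]
force: [-0.4, 0.2, -0.4]
grip_width: -0.0002
finger_force: 0.0
```

Run:
```python
from h import *
s=monitor.observe();im=grab_frame("wrist");t=grab_frame("top");print(s['position'],s['force'])
a=cv2.imread("pics/topc.png");b=cv2.resize(t[140:265,220:310],None,fx=6,fy=6,interpolation=cv2.INTER_CUBIC);T=cam("top")
for (x0,y0,x1,y1) in [(214,400,428,476),(345,345,428,476)]:
    r=cv2.matchTemplate(b,a[y0:y1,x0:x1],cv2.TM_CCOEFF_NORMED);_,m,_,p=cv2.minMaxLoc(r)
    f=lambda x,y:ray(T,(x/6+220,y/6+140),.06);print(m,((f(*p)-f(x0,y0))*1000).round(2))
cv2.imwrite("pics/6.png",np.hstack([cv2.resize(im[80:300,220:500],(420,330),interpolation=cv2.INTER_CUBIC),cv2.resize(b,(270,375))[:330]]))
```

```text
[ 0.45195892 -0.02560974  0.2982331 ] [-0.43498302  0.22924758 -0.43361262]
0.8928270936012268 [-43.12 -16.07   0.  ]
0.9067605137825012 [-43.28 -16.44   0.  ]
```

View pics/6.png

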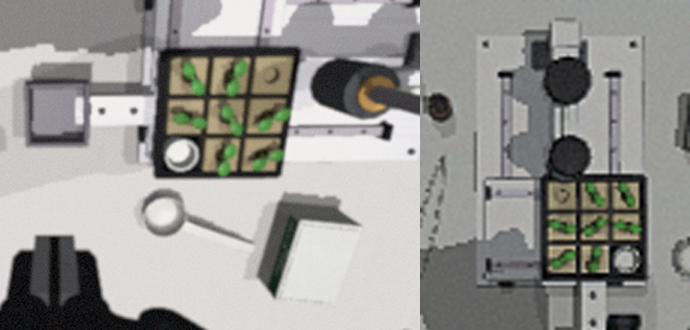

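The stop was felt at 10 N and the tray is at about -43 to -44 mm. All cubes and the cup are seated, the knob is up and the arm is clear.

```bash
python3 -c "
from workcell import bot
print(bot.job_done())"
```

```text
the job is handed in; nothing more can be done
None
```

I've handed the job in, with no verdict shown: the old seed was cleared into the cup and the bare cube re-sown (nose at about 8 N for about 0.5 s each time), the knob came up both times, and the tray is at the front stop with the cubes and cup seated.

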